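# Dress the edge of a wing bracket with the file, forward strokes only

## Task

Take the file with the blue grip from the mat and give the bare top edge of the bracket in the vise at least two firm strokes with it, each using most of the file's length, pushing away from the robot and square across the edge, and lifting the file well clear, by some 2 cm, on the way back so that it never drags backwards. Then lay the file flat back where it was on the mat, setting it down rather than dropping it, and let go. Leave the sanding block with the orange grip alone.

Things in the scene. Friction and masses are not known exactly. Their poses are not given: they have to be found in the camera images.
- file_grip (a point): File: flat steel blade 200 (x) x 25 (y) x 6 mm, cut on its underside; on top, mid-length, an upright blue plastic fin to hold, 80 (x) x 20 (y), 6 to 50 mm above the underside. About 0.3 kg. Lies on a black mat (top 3 mm above the table), about 110 mm beside the sanding block. Point: centre of the fin, 34 mm above the underside. x along the blade, away from the robot within 25 deg; z up.
- bracket_edge (a point): Middle of the edge to file: top of an upright blue plate, 5 thick (x), 90 wide (y), its top 10 mm bare metal, in a small red vise; 116 mm above the table, 40 above the jaws. x: stroke direction, away from the robot within 20 deg; z up. On soft mounts: sinks 1 mm per N pressed (15 mm at most; 4 to 8 is a firm stroke), is carried along x by the rubbing file 3 mm per N (15 at most), and springs back.
- carriage (a joint): How far the vise is carried on its rubber mounts, in m: 0 at rest, positive forward (along x of the bracket's edge), -0.015 to 0.015. A forward stroke makes it positive; a file that drags backwards makes it negative.
- sander_grip (a point): The sanding block, of the same shape and size as the file but with a wooden sole and an orange fin; it lies on the same mat. To be left alone. The point is the middle of its fin, 34 mm above its underside; x along it, z up.
There are look-alikes about, which are no part of the job. Leave any brown look-alike of the part that bears bracket_edge alone.

How it is judged:
By the outcome, as a careful person would: the job done as asked, in the order asked, and still so for the second after the job is handed in, with the robot touching nothing.
It also fails if it takes over 54 s, if anything falls off the work surface, if the arm or the gripper's body presses on something with over 40 N, if the wrist force passes 120 N, or if a joint passes its speed limit or range.

## Robot

A 6-joint arm with a two-finger parallel gripper is mounted at the origin on the work surface. World frame = base frame: x ahead of the robot, y to its left, z up, the work surface at z = 0. Lengths are in m, angles in rad, forces in N, time in s.
With the tool pointing down it reaches from about 0.225 to 0.725 m from the base axis. Payload 3.1 kg.
Tool frame: the origin (TCP) lies midway between the tips of the shut fingers; the grasp point (between the pads) lies 19 mm behind it; z points along the fingers, y is the line along which they close (so a half turn about z gives the same grasp; the last joint's range is limited). The gripper opens to 85 mm and grips with 20 to 120 N. Pads are 22 mm wide; open, the fingers measure 114 mm over their backs; the gripper's body (76 mm by 85 mm) begins 54 mm behind the grasp point. The pads swing forward as they close: fully open they stand 13 mm farther back than shut.
Start: joints at [1.091, 0.048, 0.099, 1.622, 0, 1.443], TCP at [0.181, 0.493, 0.231] pointing down, gripper open.
Joint ranges: [-2.91, 2.91], [-0.99, 1.94], [-1.21, 1.42], [-2.12, 2.29], [-1.49, 1.47], [-3.14, 3.14]. Speed limits (rad/s): [2.79, 2.79, 3.14, 3.14, 3.14, 3.14].

## Interface

Orientations are given as a 3x3 rotation matrix whose columns are the frame's x, y, z axes.
In Python, from workcell import manip gives the robot as it stands. Calls block until the motion is done:
- manip.move_to(position, orientation): joint-space move of the TCP to a pose.
- manip.move_linear(position, rotation=None, velocity=0.15, stop_force=None): straight line of the TCP; rotation=None keeps the orientation; velocity is the mean speed in m/s. With stop_force (N) it stops when the force on the tool has changed by that much, and returns True; else False.
- manip.set_joints(angles): joint-space move.
- manip.set_gripper(opening, squeeze=None): opening from 0.0 (shut) to 1.0 (fully open); squeeze is the grip in N (None keeps the last); returns when the fingers have stopped.
- manip.dwell(seconds).
- manip.inverse_kinematics(position, orientation): joint angles nearest the present ones, or None.
- manip.grab_frame(name): name is "side" or "top"; returns a dict with "image" (480x640x3 uint8, red, green, blue), "mtx" (3x3 intrinsics, pixels), "k1" (the pictures are not rectified: a ray, as slopes to the right and down, at radius r is drawn at 1 + k1 r^2 times it, then the intrinsics apply), "origin" and "attitude" of the camera in the world. Camera axes: x right, y down, z forward; pixel columns grow to the right and rows downward; lengths in m; the calibration is good to about 2 mm. A picture is of the moment at which its call begins. There is no depth.
A pose or a line that the arm cannot do raises manip.MotionError and nothing moves.
- manip.finish_job(): hands the job in; it is judged then, once.
Trained networks look in a picture, given as the dict that the camera call returned (one of the last four; its "shot" number tells which), for a name from the list of things; names that differ only in an ending like _2 or _b are one class to them, and where a whole thing is asked for, a point or a joint stands for the part that bears it (a point fixed in the world has none). Each returns a list of dicts, best first, with "confidence" (0 to 1); they miss things now and then, are a little off and sometimes report something else, mostly with a low value. They report only what shows in the picture. A call takes as long as a camera call. They do not tell look-alikes from the thing itself.
- manip.find_in(picture, label): "box" ([left, top, right, bottom] in pixels, round what is visible of it).
- manip.outline_of(picture, label): "mask" (480x640 bool, what is visible of it) and "box" ([left, top, right, bottom] in pixels, round what is visible of it).
- manip.place_of(picture, label): "location" ([row, column] in pixels: a listed point, or the origin of a listed thing).
Readings, each from a call of its own:
- manip.get_t(): time.
- manip.get_joint_pos(): joint angles.
- manip.get_qd(): joint speeds.
- manip.get_joint_efforts(): joint torques, N m.
- manip.get_tool_pos(): TCP position.
- manip.get_orientation(): TCP orientation.
- manip.get_ft_force(): force on the tool from outside, world axes, zero at the start.
- manip.get_wrist_torque(): the same for the moment, N m.
- manip.get_gripper_width(): opening from 0.0 (shut) to 1.0 (fully open).
- manip.get_finger_force(): force on a finger pad.
Only numpy, scipy, OpenCV 4.12 (cv2) and the standard library are available. Lean on these libraries where they do the work, as an engineer would, in place of code of your own. Each camera call takes 0.05 s, during which the arm holds its last target. There are 200 camera calls.

## Working session

There is one attempt and no reset: what is moved stays moved. The work goes in short steps, each a Python script; the robot and the scene stay as the last script left them, time stands still between calls to the robot, and variables do not carry over. Pictures are saved under pics/ and viewed, at most 10 in all, crops included, and the job is handed in when it is done.

```bash
mkdir -p pics; ls
python3 - <<'E'
from workcell import manip
import cv2,numpy as np
for n in("top","side"):
    f=manip.grab_frame(n); cv2.imwrite(f"pics/{n}0.png",f["image"][:,:,::-1])
    print(n,f["mtx"].tolist(),f["k1"],f["origin"],np.round(f["attitude"],4).tolist())
    for l in("file_grip","bracket_edge","sander_grip"):
        print(l,[(np.round(d["location"],1).tolist(),round(d["confidence"],2)) for d in manip.place_of(f,l)],
         [(np.round(d["box"],1).tolist(),round(d["confidence"],2)) for d in manip.find_in(f,l)])
print(manip.get_t())
E
```

```text
pics
top [[586.1923283247834, 0.0, 319.38927440743953], [0.0, 586.1923283247834, 245.23635737591837], [0.0, 0.0, 1.0]] -0.030193383539400806 [ 0.22010065 -0.025287    1.30782957] [[-0.0225, -0.9912, 0.1305], [-0.9996, 0.0242, 0.0111], [-0.0141, -0.1302, -0.9914]]
file_grip [([202.9, 410.8], 0.75)] [([397.9, 161.0, 425.0, 245.7], 0.63)]
bracket_edge [([190.0, 208.2], 0.64), ([337.8, 173.5], 0.55)] [([154.2, 332.4, 199.5, 346.0], 0.7)]
sander_grip [([199.1, 362.5], 0.81)] [([352.5, 158.8, 374.8, 243.7], 0.77)]
side [[624.1135718917488, 0.0, 325.073713833811], [0.0, 624.1135718917488, 242.66392079959007], [0.0, 0.0, 1.0]] -0.058217295457489444 [-0.23072082 -0.8580307   0.75476055] [[0.8085, -0.3048, 0.5034], [-0.5884, -0.4273, 0.6864], [0.0058, -0.8512, -0.5248]]
file_grip [([308.0, 427.7], 0.62)] [([379.1, 295.3, 474.8, 338.5], 0.84)]
bracket_edge [([210.0, 170.3], 0.68), ([180.3, 303.9], 0.57)] [([294.3, 176.3, 319.1, 211.7], 0.55), ([163.6, 199.9, 175.7, 214.4], 0.44)]
sander_grip [([276.8, 395.1], 0.6)] [([349.2, 266.1, 437.5, 310.1], 0.88)]
0.7
```

View pics/top0.png

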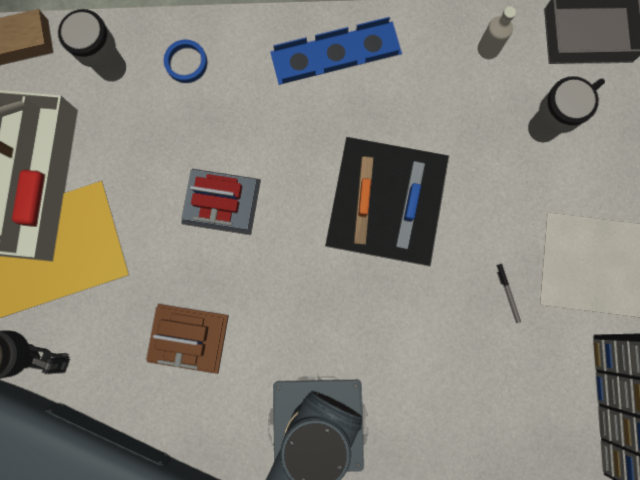

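View pics/side0.png

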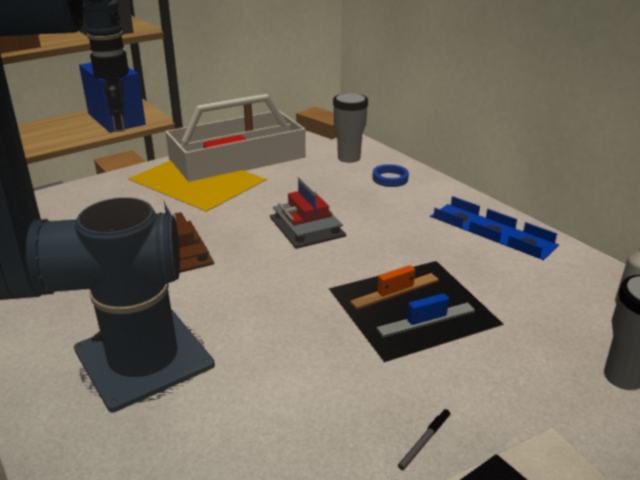

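The top view shows the blue-finned file at about (412,202), the orange sander at (364,197), the red vise with its edge at about (215,191), and the brown look-alike at (178,338), which I leave alone. Next I triangulate the points and get the yaws.

```bash
cat > h.py <<'E'
from workcell import manip
import cv2,numpy as np
def ray(f,u,v):
    K=np.array(f["mtx"]);k=f["k1"]
    p=cv2.undistortPoints(np.array([[[u,v]]],float),K,np.array([k,0,0,0,0.]))[0,0]
    d=np.array(f["attitude"])@np.array([p[0],p[1],1.]);return np.array(f["origin"]),d/np.linalg.norm(d)
def onz(f,u,v,z):
    o,d=ray(f,u,v);return o+d*(z-o[2])/d[2]
def tri(r1,r2):
    A=0;b=0
    for o,d in(r1,r2):
        P=np.eye(3)-np.outer(d,d);A=A+P;b=b+P@o
    x=np.linalg.solve(A,b);return x,[np.linalg.norm((np.eye(3)-np.outer(d,d))@(x-o)) for o,d in(r1,r2)]
def proj(f,p):
    c=np.array(f["attitude"]).T@(np.array(p)-f["origin"])
    s=c[:2]/c[2];s=s*(1+f["k1"]*(s@s));K=np.array(f["mtx"]);return s*K[0,0]+K[:2,2]
E
python3 - <<'E'
from h import *
t=manip.grab_frame("top");s=manip.grab_frame("side")
np.set_printoptions(precision=4,suppress=True)
for l,z in(("file_grip",.037),("bracket_edge",.116),("sander_grip",.037)):
    a=manip.place_of(t,l);b=manip.place_of(s,l)
    for p in a:
        print(l,"top@z",onz(t,p["location"][1],p["location"][0],z))
        for q in b: print("   tri",*tri(ray(t,*p["location"][::-1]),ray(s,*q["location"][::-1])),'side@z',onz(s,*q["location"][::-1],z))
    for f,n in((t,'top'),(s,'side')):
        for m in manip.outline_of(f,l):
            M=m["mask"];ys,xs=np.nonzero(M)
            print("  ",n,m["box"],round(m["confidence"],2),M.sum(),cv2.minAreaRect(np.c_[xs,ys].astype(np.float32)))
# colour: blue fin, orange fin tops and blades in the top view
im=t["image"].astype(int);R,G,B=im[...,0],im[...,1],im[...,2]
box=np.zeros(R.shape,bool);box[145:260,335:440]=1
for n,M in(("blue",box&(B>R+60)),("orange",box&(R>B+90)),("steel",box&(abs(R-B)<45)&(R>75)&(np.arange(640)>385))):
    k,lab,st,_=cv2.connectedComponentsWithStats(M.astype(np.uint8));i=1+np.argmax(st[1:,4]);ys,xs=np.nonzero(lab==i)
    print(n,st[i],cv2.minAreaRect(np.c_[xs,ys].astype(np.float32)))
c=cv2.resize(t["image"][165:240,175:265],None,fx=5,fy=5,interpolation=cv2.INTER_CUBIC)
d=cv2.resize(s["image"][165:255,260:350],None,fx=4,fy=375/90,interpolation=cv2.INTER_CUBIC)[:375]
d=d[:, :350]
cv2.imwrite("pics/c.png",np.hstack([c,d])[:,:800,::-1])
E
```

```text
file_grip top@z [ 0.472  -0.2167  0.037 ]
   tri [ 0.4755 -0.2193  0.0365] [np.float64(0.004086312950357797), np.float64(0.00408631295035788)] side@z [ 0.4791 -0.2213  0.037 ]
   top [397.5, 163.9, 426.6, 247.8] 0.91 1007 ((410.6899108886719, 205.0394287109375), (12.488574981689453, 87.2537612915039), 11.72511100769043)
   side [378.2, 296.6, 475.2, 336.9] 0.92 1651 ((422.5979919433594, 312.1845397949219), (27.253883361816406, 97.2274398803711), 75.42578887939453)
bracket_edge top@z [0.1935 0.2865 0.116 ]
   tri [0.3004 0.1674 0.223 ] [np.float64(0.1363360541503438), np.float64(0.13633605415034383)] side@z [0.4986 0.2223 0.116 ]
   tri [0.1919 0.2878 0.1137] [np.float64(0.0016217122765318324), np.float64(0.001621712276531898)] side@z [0.1891 0.2847 0.116 ]
bracket_edge top@z [0.4968 0.2153 0.116 ]
   tri [0.4949 0.215  0.1201] [np.float64(0.0010216494282555644), np.float64(0.0010216494282555683)] side@z [0.4986 0.2223 0.116 ]
   tri [0.3366 0.2442 0.1428] [np.float64(0.1553017834202727), np.float64(0.15530178342027282)] side@z [0.1891 0.2847 0.116 ]
bracket_edge top@z [ 0.4598 -0.203
[... 1011 characters left out ...]
-0.1149  0.037 ]
   top [355.1, 155.5, 372.2, 244.9] 0.62 984 ((363.46722412109375, 200.36065673828125), (11.498040199279785, 87.18592834472656), 5.19442892074585)
   side [352.3, 264.1, 437.4, 308.8] 0.61 1529 ((391.40411376953125, 283.86199951171875), (26.91326332092285, 88.19518280029297), 71.14684295654297)
blue [406 183  15  36 306] ((412.8653869628906, 200.67308044433594), (8.629108428955078, 35.10478210449219), 11.309932708740234)
orange [360 179  11  35 292] ((364.65478515625, 195.96998596191406), (8.403072357177734, 34.565208435058594), 4.969740390777588)
steel [397 161  28  88 640] ((410.1922912597656, 204.53846740722656), (11.57085132598877, 87.27168273925781), 11.309932708740234)
```

View pics/c.png

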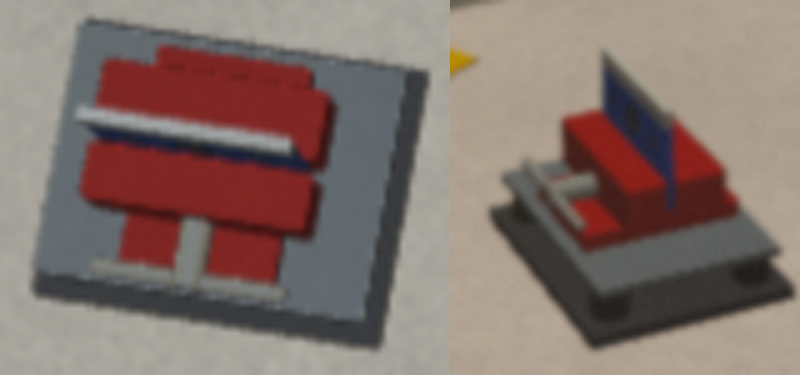

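The crop shows the bare edge running from about (190.4,187.6) to (233.6,194.4) in the top view. Its length and the file and sander spacing should check against the given sizes.

Run:
```python
from h import *
np.set_printoptions(precision=4,suppress=True)
t=manip.grab_frame("top")
im=t["image"].astype(int);R,G,B=im[...,0],im[...,1],im[...,2]
# bright strip of the edge, subpixel
M=np.zeros(R.shape,bool);M[183:200,186:238]=1
M&=(im.min(2)>110)&(abs(R-B)<40)
k,lab,st,_=cv2.connectedComponentsWithStats(M.astype(np.uint8),connectivity=8);
for i in range(1,k): print(st[i])
# column-wise strip centre, brightness weighted between plate ends
w=np.clip(G[180:202,:]-105,0,None);rows=np.arange(180,202)
xs=np.arange(196,230);c=[]
for x in xs:
    j=np.argmax(G[184:199,x])+184;r=np.arange(j-2,j+3);ww=np.clip(G[r,x]-90,0,None);c.append((r*ww).sum()/ww.sum())
c=np.array(c);p=np.polyfit(xs,c,1);print("fit",p,np.abs(np.polyval(p,xs)-c).max())
a=onz(t,190.6,np.polyval(p,190.6),.116);b=onz(t,233.6,np.polyval(p,233.6),.116)
print(a,b,np.linalg.norm(a-b),"mid",(a+b)/2); e=a-b; print("edge yaw deg",np.degrees(np.arctan2(-e[0],e[1])))
# file
for n,uv,ang,L,z in(("blade",(410.45,204.8),11.5,87.3,.009),("fin",(412.87,200.67),11.3,35.1,.053)):
    d=np.array([np.sin(np.radians(ang)),-np.cos(np.radians(ang))])*L/2
    f=onz(t,*(uv+d),z);r=onz(t,*(uv-d),z);v=f-r
    print(n,(f+r)/2,np.linalg.norm(v),np.degrees(np.arctan2(v[1],v[0])))
s=manip.grab_frame("side")
for P in([.474,-.217,.053],[.476,-.219,.053]): print(proj(s,P),proj(t,P))
im=s["image"].astype(int);R,G,B=im[...,0],im[...,1],im[...,2];M=np.zeros(R.shape,bool);M[280:345,370:480]=1;M&=B>R+50
ys,xs=np.nonzero(M);print("side blue fin",cv2.boundingRect(np.c_[xs,ys].astype(np.int32)),xs.mean(),ys.mean())
def hull(f,c,yaw):
    q=[]
    for x in(-.04,.04):
        for y in(-.01,.01):
            for z in(.009,.053): q.append(proj(f,[c[0]+x*np.cos(yaw)-y*np.sin(yaw),c[1]+x*np.sin(yaw)+y*np.cos(yaw),z]))
    q=np.array(q);return q.min(0),q.max(0)
for c in([.472,-.217],[.476,-.219]): print(c,"side",hull(s,c,np.radians(-12)),"top",hull(t,c,np.radians(-12)))
```

```text
[186 183   3  13  24]
[190 186  43   9 116]
fit [  0.154  157.7653] 0.08543015910319696
[0.5059 0.2541 0.116 ] [0.4894 0.1641 0.116 ] 0.09157642341147612 mid [0.4976 0.2091 0.116 ]
edge yaw deg -10.396911348087366
blade [ 0.4789 -0.2182  0.009 ] 0.200843231085188 -13.734014373287325
fin [ 0.4783 -0.2171  0.053 ] 0.07815360499650097 -13.562232841224683
[426.0159 300.832 ] [412.9293 202.5472]
[427.5393 300.9786] [413.8072 201.6236]
side blue fin (409, 293, 40, 31) 427.90671641791045 307.4800995024876
[0.472, -0.217] side (array([402.2323, 293.1783]), array([446.2709, 328.2445])) top (array([402.7994, 184.9652]), array([420.502 , 225.4193]))
[0.476, -0.219] side (array([404.5162, 292.9554]), array([448.5434, 327.9978])) top (array([403.6171, 183.1559]), array([421.3324, 223.6376]))
```

File centre (0.478,-0.218), yaw -13.6°, with blade length 200.8 mm. Edge middle (0.498,0.209), yaw -10.4°, with length 91 mm. Both agree with the given sizes, so I pick up the file.

```bash
cat >> h.py <<'E'
np.set_printoptions(precision=4,suppress=True)
def rot(yaw,sg=1):
    y=sg*np.array([-np.sin(yaw),np.cos(yaw),0]);z=np.array([0,0,-1.]);return np.c_[np.cross(y,z),y,z]
YF=np.radians(-13.6);YE=np.radians(-10.4);F=np.array([.478,-.2178]);E=np.array([.4976,.2091])
def st(n): print(n,"t",manip.get_t(),"p",manip.get_tool_pos(),"F",manip.get_ft_force(),"g",manip.get_gripper_width(),manip.get_finger_force())
E
python3 - <<'E'
from h import *
for sg in(1,-1):
    print(sg,manip.inverse_kinematics([*F,.12],rot(YF,sg)),manip.inverse_kinematics([*E,.2],rot(YE,sg)))
q=manip.get_orientation();sg=1 if q[1,1]>0 else -1
print(q)
best=min((1,-1),key=lambda s:abs(manip.inverse_kinematics([*F,.12],rot(YF,s))[5]))
R=rot(YF,best);print(best)
manip.move_to([*F,.13],R);st("above")
print(manip.move_linear([*F,.020],R,velocity=.12,stop_force=8));st("down")
manip.set_gripper(0,110);st("closed")
f=manip.grab_frame("side");cv2.imwrite("pics/g.png",cv2.resize(f["image"][220:370,320:520],None,fx=3,fy=3)[:,:,::-1])
E
```

```text
1 [-0.5552  0.0529 -0.1169  1.401   0.     -0.3179] [0.2735 0.0812 0.0718 1.5614 0.     0.4551]
-1 [-0.5552  0.0529 -0.1169  1.401   0.      2.8237] [ 0.2735  0.0812  0.0718  1.5614  0.     -2.6865]
[[-0.9388  0.3446 -0.    ]
 [ 0.3446  0.9388 -0.    ]
 [-0.     -0.     -1.    ]]
1
above t 4.2417 p [ 0.4784 -0.2171  0.1302] F [-0.1805 -0.137  -0.2501] g 1.0031285831916201 0.0
False
down t 5.3083 p [ 0.4787 -0.2182  0.0209] F [-1.0006  0.5436  0.1414] g 1.0009268822286703 0.0
closed t 5.925 p [ 0.4783 -0.2181  0.0205] F [-1.014  -0.9583  2.7505] g 0.21611025070799583 108.4041953086853
```

View pics/g.png

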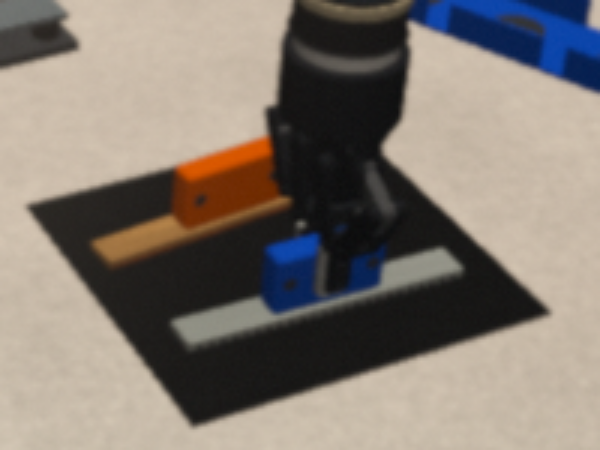

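The fingers hold the blue fin near its middle and the file lies flat, clear of the sander. I lift it and move to the start of the stroke.

```bash
cat >> h.py <<'E'
PL=np.array([.4783,-.2181,.0205]);U=np.array([np.cos(YE),np.sin(YE),0])
def P(s,z): return np.array([*E,z])+U*s
E
python3 - <<'E'
from h import *
manip.move_linear([PL[0],PL[1],.20],velocity=.2);st("up")
manip.move_to(P(-.083,.20),rot(YE));manip.dwell(.3);st("start")
manip.move_linear(P(-.083,.16),velocity=.1);manip.dwell(.2);st("near")
s=manip.grab_frame("side");t=manip.grab_frame("top")
cv2.imwrite("pics/n.png",np.hstack([cv2.resize(f["image"][a:a+150,b:b+130],None,fx=3,fy=3) for f,a,b in((s,110,235),(t,130,150))])[:,:,::-1])
E
```

```text
up t 7.025 p [ 0.4774 -0.2175  0.1979] F [ 0.4746  0.4613 -3.9154] g 0.215594459728318 107.41681694984436
start t 8.9667 p [0.4163 0.2236 0.2   ] F [ 0.2582 -0.2449 -3.994 ] g 0.21860893907416157 107.44449734687805
near t 9.7167 p [0.4166 0.2244 0.1611] F [ 0.4407  0.5348 -4.2381] g 0.22190252699780744 107.43744134902954
```

View pics/n.png

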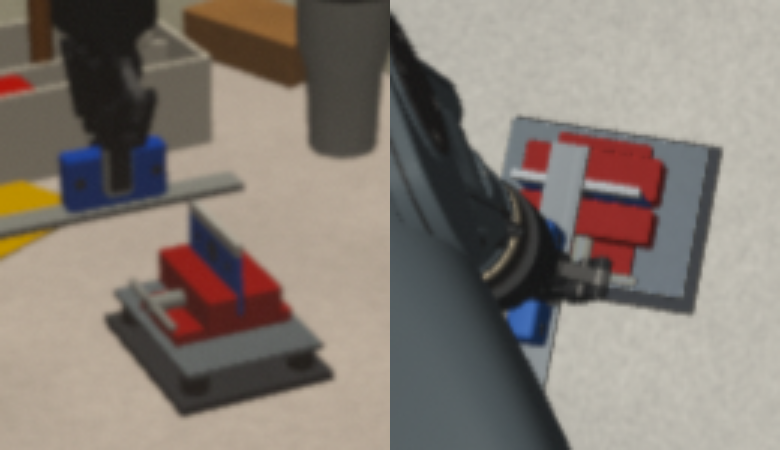

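The file is level, square to the edge, and its front end sits just past it. Now the first stroke.

```bash
cat >> h.py <<'E'
def mf(n=12):
    a=[]
    for _ in range(n): manip.dwell(.01);a.append(np.r_[manip.get_ft_force(),manip.get_wrist_torque()])
    return np.mean(a,0)
E
python3 - <<'E'
from h import *
b=mf();print("base",b)
hit=manip.move_linear(P(-.083,.122),velocity=.03,stop_force=4)
f=mf();z=manip.get_tool_pos()[2];print(hit,"z",z,"dF",f-b)
if hit:
    for _ in range(3):
        e=6-(f-b)[2]
        if abs(e)<.7: break
        z-=e*.001;manip.move_linear(P(-.083,z),velocity=.03);f=mf();print("adj z",z,manip.get_tool_pos()[2],"dF",f-b)
    ok=4<(f-b)[2]<8
    if ok:
        print("stroke",manip.move_linear(P(.083,z),velocity=.15,stop_force=20))
        f=mf(6);print("end",manip.get_tool_pos(),"dF",f-b)
        p=manip.get_tool_pos();manip.move_linear(P(.083,.175),velocity=.15)
        print("lifted",mf()-b)
st("now")
s=manip.grab_frame("side");cv2.imwrite("pics/l.png",cv2.resize(s["image"][90:270,200:400],None,fx=3,fy=3)[:,:,::-1])
E
```

```text
base [ 0.0047 -0.1512 -3.9425  0.0047  0.0163 -0.0015]
True z 0.1285188829805725 dF [ 0.0954  1.0666  5.0624  0.1922 -0.4482  0.0868]
adj z 0.12758128517125547 0.1277766363450575 dF [-0.176   0.0037  5.7804 -0.0608 -0.4267 -0.0119]
stroke False
end [0.5782 0.194  0.1273] dF [-2.7741 -0.4176  5.8645  0.0111  0.9791  0.077 ]
lifted [-0.23   -0.0482 -0.2792 -0.0058 -0.0048  0.0086]
now t 13.1917 p [0.5784 0.1939 0.173 ] F [ 0.2885 -0.0083 -4.3963] g 0.21879588276693318 107.47618317604065
```

View pics/l.png

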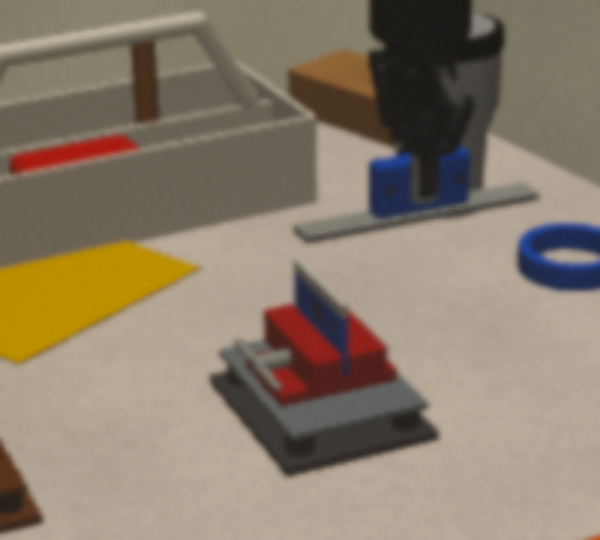

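The first stroke held a steady 5.8 N, and the file is still level in the grip. I do two more, slightly longer, with a high return.

Run:
```python
from h import *
z=.1274
for i in range(2):
    manip.move_linear(P(manip.get_tool_pos()[:2]@U[:2]-E@U[:2],.18),velocity=.15)
    manip.move_linear(P(-.087,.18),velocity=.2);manip.dwell(.2);b=mf()
    manip.move_linear(P(-.087,.140),velocity=.1)
    manip.move_linear(P(-.087,z),velocity=.04,stop_force=12);f=mf();print("press",f-b)
    if not 4<(f-b)[2]<8: print("off");break
    print("stroke",manip.move_linear(P(.088,z),velocity=.15,stop_force=20))
    print("end",manip.get_tool_pos(),mf(6)-b)
    manip.move_linear(P(.088,.18),velocity=.15)
st("now")
manip.move_linear(P(.0,.22),velocity=.2)
R=rot(YF);manip.move_to([PL[0],PL[1],.15],R);manip.dwell(.3);st("over mat")
s=manip.grab_frame("side");t=manip.grab_frame("top");cv2.imwrite("pics/m.png",np.hstack([cv2.resize(f["image"][a:a+170,b:b+130],None,fx=3,fy=3) for f,a,b in((s,195,370),(t,120,325))])[:,:,::-1])
```

```text
press [ 0.7908  1.391   5.1997  0.2836 -0.5033  0.127 ]
stroke False
end [0.5831 0.1928 0.127 ] [-2.1495 -0.7947  6.1187 -0.0595  1.0299  0.1289]
press [ 0.3918  1.3495  5.1162  0.2521 -0.5026  0.1045]
stroke False
end [0.5831 0.1928 0.127 ] [-2.4695 -1.1194  5.534  -0.0814  1.0393  0.1178]
now t 22.325 p [0.5845 0.1933 0.1795] F [-0.0374 -0.1416 -4.251 ] g 0.21326033383858958 107.46589064598083
over mat t 24.85 p [ 0.4787 -0.2175  0.1502] F [ 0.0126  0.4732 -3.6521] g 0.21889518959127052 107.495276927948
```

View pics/m.png

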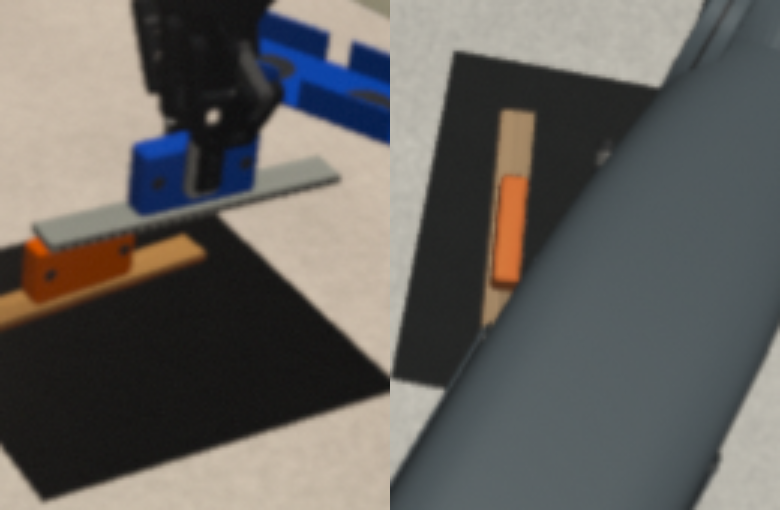

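All three strokes were firm, at 5 to 6 N. The file is level over its place and the sander is undisturbed. I set it down and let go.

Run:
```python
from h import *
manip.move_linear([*PL[:2],.035],velocity=.12);manip.dwell(.2);b=mf()
print(manip.move_linear([*PL[:2],.0195],velocity=.015,stop_force=2.5));manip.dwell(.2);print(mf()-b);st("down")
manip.set_gripper(.5);manip.set_gripper(1.0);st("open")
manip.move_linear([*PL[:2],.15],velocity=.12)
manip.move_to([.3,.1,.3],rot(0));manip.dwell(.5);st("clear")
t=manip.grab_frame("top");s=manip.grab_frame("side");cv2.imwrite("pics/e.png",np.hstack([cv2.resize(f["image"][a:a+170,b:b+130],None,fx=3,fy=3) for f,a,b in((s,215,360),(t,120,325))])[:,:,::-1])
for n,f in(("top",t),("side",s)):
    for l in("file_grip","sander_grip"): print(n,l,[d["location"] for d in manip.place_of(f,l)][:1],[d["box"] for d in manip.outline_of(f,l)][:1])
```

```text
True
[ 0.2015 -0.1687  9.9366  0.0114 -0.0863  0.0311]
down t 27.5417 p [ 0.4781 -0.218   0.0205] F [-0.2549 -1.0465  5.5506] g 0.21672479041259946 108.6288070678711
open t 28.4 p [ 0.476  -0.2167  0.018 ] F [ 0.5995 -0.4319 -0.2877] g 0.9988652357301451 0.0
clear t 31.6167 p [0.3001 0.0999 0.2999] F [ 0.1639 -0.0504  0.01  ] g 0.9986944676028737 0.0
top file_grip [[203.4, 410.3]] [[397.7, 164.1, 426.7, 248.6]]
top sander_grip [[195.1, 361.4]] [[355.5, 156.7, 374.2, 243.8]]
side file_grip [[307.7, 429.1]] [[375.2, 294.7, 475.2, 335.6]]
side sander_grip [] [[350.2, 263.1, 436.5, 312.1]]
```

View pics/e.png

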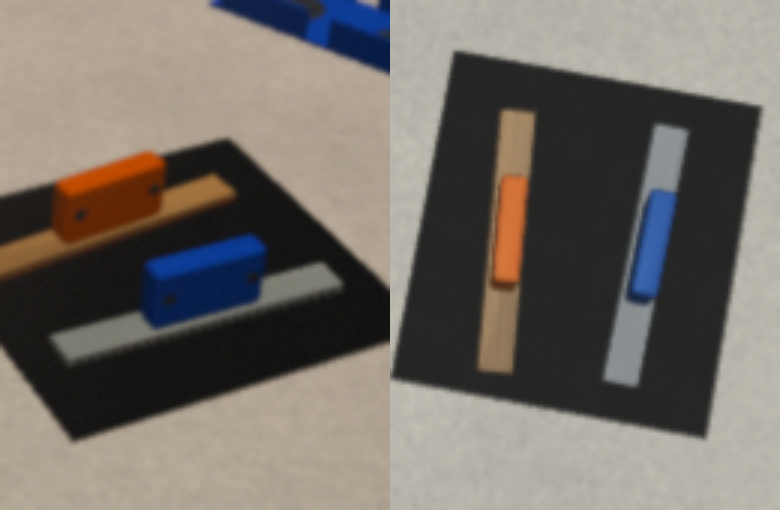

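The file lies flat in its old place, with its box within about 1 px in the top view, and the sander has not moved. I hand the job in.

```bash
python3 -c "
from workcell import manip
print(manip.finish_job())"
```

```text
the job is handed in; nothing more can be done
None
```

I gave the bracket's top edge three firm forward strokes (about 5–6 N, 166–175 mm each, lifted over 4 cm on each return), laid the blue file flat back in its place on the mat, left the sander alone and handed the job in at about 32 s; the hand-in returned no verdict.

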